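# Tip the pieces down the tray

## Task

Put the white die into the raised tray, at the end away from the brass tab and clear of the silver ring that lies there already, and let go of it. Then press the brass tab down with the fingertips until the tray bears firmly on its rubber stop, and keep a firm but measured press on it (10 to 18 newtons) for a second while die and ring slide down onto the green end. Finally ease the tab up slowly, without letting the tray spring back, so that the tray is level with both pieces still on the green, and leave everything else where it stands.

Things in the scene. Friction and masses are not known exactly. Their poses are not given: they have to be found in the camera images.
- stand: Dark wooden stand of the tipping tray, fixed: base 250 x 150 x 12 mm, two cheeks 112 mm high that carry the tray. Origin on the shelf below the hinge axis; x points along the tray towards the brass tab, y across it, z up. Tray and tab are parts of it. More than 20 N on stand or tray strains the hinge pins.
- tray_hinge (a point): Middle of the tray's hinge axis, 100 mm above the stand's origin; axes as stand; the axis runs along y. The underside of the tray passes through it. Under the tab half stands a springy rubber stop, set to a different height every time and not measured: the tray meets it anywhere from 0.38 to 0.50 rad of tilt, to be found by feel.
- tray (a joint): Tilt of the tray in rad: 0 level, growing as the tab goes down. A return spring holds it level: at the tab it takes about 2.6 N to start and 5.5 to 7.5 N just before the stop; once on the stop the press rises by about 2 N per mm of tab travel. Let go, the tray snaps back; it must return slower than 1.2 rad/s (0.2 m/s at the tab).
- tray_tab (a point): Where to press: top of the flat brass tab (50 mm wide, 6 mm thick) outside the tray's end wall, 162 mm from the hinge axis along x and 6 mm above the tray's underside; moves and turns with the tray. The tab reaches 24 mm beyond this point; the end wall's outside is 37 mm before it and rises 20 mm above it.
- tray_head (a point): Centre of the loading end, on the tray's floor, 75 mm from the hinge on the side away from the tab; turns with the tray (x towards the tab). The tray is polished walnut, 240 x 112 mm inside, floor 6 mm thick, walls 5 mm thick and 20 mm above the floor; the head wall is 45 mm behind this point. A die within 45 mm of it along x counts as loaded.
- tray_catch (a point): Centre of the green catch end of the tray, on the tray's floor, 95 mm from the hinge on the tab's side; turns with the tray. The green reaches 28 mm from this point towards the hinge (a brass line) and 25 mm to the end wall, over the tray's whole width.
- die: White bone-like resin die, a 20 mm cube of about 14 g with dark pips, loose on the shelf. Origin at its centre, axes along its edges.
- ring: Tarnished silver ring token, 28 mm outside, 16 mm hole, 6 mm high, about 15 g; it lies flat on the tray's loading end, in the half towards the stand's +y (10 to 32 mm from the tray's middle line). Origin at the centre of its underside.
- meeple: Bystander: carved maple meeple, 28 mm wide, 12 mm thick, 33 mm high, standing. Origin under its feet.
- stopper: Bystander: cobalt glass vial stopper, 30 mm across, 29 mm high, standing. Origin under its centre.
- pawn: Bystander: red turned pawn, 22 mm across, 34 mm high, standing. Origin under its centre.
- cup: Bystander: brown leather-like dice cup, 76 mm across, 85 mm high. Origin under its centre.
There are look-alikes about, which are no part of the job. Of the things shaped like the die, the white one is meant.

How it is judged (in metres and radians):
On the way, in this order (a step that is already met when the one before it is completed fails the run):
1. the white die lies in the loading end of the level tray, let go (x of die in the frame of tray_head between -0.046 and 0.046 m and y of die in the frame of tray_head between -0.056 and 0.056 m and z of die in the frame of tray_head between -0.006 and 0.03 m and contact force between the fingers and die below 0.05 N and linear speed of die below 0.03 m/s and value of joint tray below 0.05 rad), for 0.2 s.
2. the fingers press the tilted tray onto its rubber stop with more than 9 N, tray still, with die and ring on the green end (x of die in the frame of tray_catch between -0.028 and 0.028 m and y of die in the frame of tray_catch between -0.056 and 0.056 m and z of die in the frame of tray_catch between -0.006 and 0.022 m and x of ring in the frame of tray_catch between -0.028 and 0.028 m and y of ring in the frame of tray_catch between -0.056 and 0.056 m and z of ring in the frame of tray_catch between -0.006 and 0.018 m and value of joint tray above 0.36 rad and velocity of joint tray between -0.15 and 0.15 rad/s and contact force between the fingers and stand above 9 N), for 0.5 s.
At the end, for the whole second after the job is handed in: The tray is level again (tilt under 0.04 rad), let go, and both the white die and the silver ring lie at rest in the tray with their centres on its green catch end (within 28 mm of its centre along the tray) (x of die in the frame of tray_catch between -0.028 and 0.028 m and y of die in the frame of tray_catch between -0.056 and 0.056 m and z of die in the frame of tray_catch between -0.006 and 0.022 m and x of ring in the frame of tray_catch between -0.028 and 0.028 m and y of ring in the frame of tray_catch between -0.056 and 0.056 m and z of ring in the frame of tray_catch between -0.006 and 0.018 m and value of joint tray below 0.04 rad and linear speed of each of die, ring below 0.02 m/s); the robot touches nothing.
It fails at once if the robot loads the stand or tray with more than 20 N (contact force between any of the fingers, the arm and stand above 20 N).
It fails at once if the tray springs back faster than 1.2 rad/s (velocity of joint tray below -1.2 rad/s).
It fails at once if meeple, stopper, pawn or dice cup is moved by more than 15 mm (distance of any of meeple, stopper, pawn, cup from where it was at the start of the episode above 0.015 m).
It also fails if it takes over 69 s, if anything falls off the work surface, if the arm or the gripper's body presses on something with over 40 N, if the wrist force passes 120 N, or if a joint passes its speed limit or range.

## Robot

A 6-joint arm with a two-finger parallel gripper is mounted at the origin on the work surface. World frame = base frame: x ahead of the robot, y to its left, z up, the work surface at z = 0. Lengths are in m, angles in degrees, forces in N, time in s.
With the tool pointing down it reaches from about 0.375 to 0.75 m from the base axis. Payload 9 kg.
Tool frame: the origin (TCP) lies where the fingers leave the gripper's body, on its centre line; the fingertips stand 73 mm ahead of it and the grasp point (between the pads) lies 54 mm ahead of it (robot.tip_reach is the distance from the TCP to the fingertips, in m); z points along the fingers, y is the line along which they close (so a half turn about z gives the same grasp; the last joint's range is limited). The gripper opens to 85 mm and grips with 20 to 120 N. Pads are 22 mm wide; open, the fingers measure 114 mm over their backs; the gripper's body (76 mm by 85 mm) begins 54 mm behind the grasp point. The pads swing forward as they close: fully open they stand 13 mm farther back than shut.
Start: joints at [-81.973, 5.964, 5.575, 89.605, 0, 77.527], TCP at [0.21, -0.562, 0.304] pointing down, gripper open.
Joint ranges: [-171.21, 171.21], [-48.23, 106.86], [-62.78, 66.21], [-105.2, 120.99], [-86.42, 89.51], [-180, 180]. Speed limits (degrees/s): [127.2, 127.2, 147.25, 180, 180, 180].

## Interface

Orientations are given as [roll, pitch, yaw] about the fixed x, y, z axes, in that order (R = Rz(yaw) Ry(pitch) Rx(roll)).
In Python, from plant import robot gives the robot as it stands. Calls block until the motion is done:
- robot.move_pose(position, orientation): joint-space move of the TCP to a pose.
- robot.line_to(position, vel=0.15, rotation=None, guard=None): straight line of the TCP; rotation=None keeps the orientation; vel is the mean speed in m/s. With guard (N) it stops when the force on the tool has changed by that much, and returns True; else False.
- robot.goto_joints(angles): joint-space move.
- robot.set_gripper(opening): finger opening in m; the grip force is fixed at half the most; returns when the fingers have stopped.
- robot.pause(seconds).
- robot.ik(position, orientation): joint angles nearest the present ones, or None.
- robot.observe(): the state.
- robot.grab_frame(name): name is "scene" or "top" or "wrist"; returns the picture (400x640x3 uint8, blue, green, red); there is no depth.
- robot.get_calibration(name): a dict with "vertical_fov" (degrees; the focal length in pixels is half the picture's height over the tangent of half this angle, whatever the lens; pixels are square), "cx", "cy" (the principal point, pixels), "rvec" (rotation vector, rad) and "tvec" (3), from world to camera coordinates, as OpenCV has them. Camera axes: x right, y down, z forward; pixel columns grow to the right and rows downward; lengths in m; the calibration is good to about 2 mm. A picture is of the moment at which its call begins: read the wrist's pose just before it. get_calibration takes no time and is no camera call; for the wrist camera it gives the pose at the moment of the call.
A pose or a line that the arm cannot do raises robot.IKError and nothing moves.
- robot.job_done(): hands the job in; it is judged then, once.
The state is a dict: "time": time; "q": joint angles; "qvel": joint speeds; "joint_torque": joint torques, N m; "tool_pos": TCP position; "tcp_rot": TCP orientation; "ft_force": force on the tool from outside, world axes, zero at the start; "torque": the same for the moment, N m; "gripper_width": finger opening in m; "gripper_force": force on a finger pad.
Only numpy, scipy, OpenCV 4.12 (cv2) and the standard library are available. Lean on these libraries where they do the work, as an engineer would, in place of code of your own. Each camera call takes 0.05 s, during which the arm holds its last target. There are 200 camera calls.

## Working session

There is one attempt and no reset: what is moved stays moved. The work goes in short steps, each a Python script; the robot and the scene stay as the last script left them, time stands still between calls to the robot, and variables do not carry over. Pictures are saved under pics/ and viewed, at most 10 in all, crops included, and the job is handed in when it is done.

```bash
mkdir -p pics; ls; python3 - <<'E'
from plant import robot
import cv2
for n in("scene","top"):
    cv2.imwrite(f"pics/{n}0.png",robot.grab_frame(n)); print(n,robot.get_calibration(n))
print(robot.observe(),robot.tip_reach)
E
```

```text
pics
scene {'vertical_fov': 57.780488582148415, 'cx': 323.8385296959416, 'cy': 200.40807290274887, 'rvec': array([ 2.00346628,  1.07851613, -0.51588117]), 'tvec': array([-0.2842618 , -0.15467403,  1.15690267])}
top {'vertical_fov': 44.53860589339328, 'cx': 318.9838719169361, 'cy': 202.80710718646588, 'rvec': array([ 2.1921982 , -2.19521526,  0.08977021]), 'tvec': array([0.04154859, 0.46958715, 1.27298932])}
{'time': 0.1, 'q': array([-8.19746802e+01,  5.99658486e+00,  5.53228656e+00,  8.96037749e+01,
       -1.87810159e-03,  7.75256901e+01]), 'qvel': array([ 0.03262812, -0.03184073,  0.12166058, -0.00223651, -0.00023195,
       -0.01682226]), 'joint_torque': array([ 5.71657845e-03, -5.58211970e+01,  5.04717207e+01,  1.33266096e-02,
       -3.41990735e-04,  6.04360636e-06]), 'tool_pos': array([ 0.21008315, -0.56179976,  0.30319325]), 'tcp_rot': array([-1.79933128e+02, -1.28701757e-02,  2.04996233e+01]), 'ft_force': array([-0.32567068, -0.21248408, -0.44557164]), 'torque': array([-0.03574379, -0.0146883 ,  0.01922903]), 'gripper_force': 0.0, 'gripper_width': 0.08531622638186043} 0.0726
```

View pics/scene0.png

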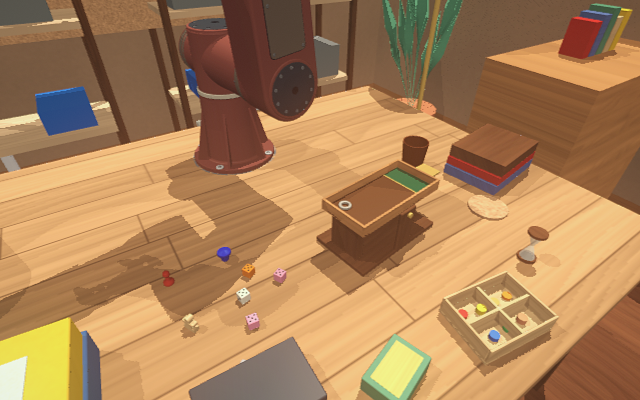

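View pics/top0.png

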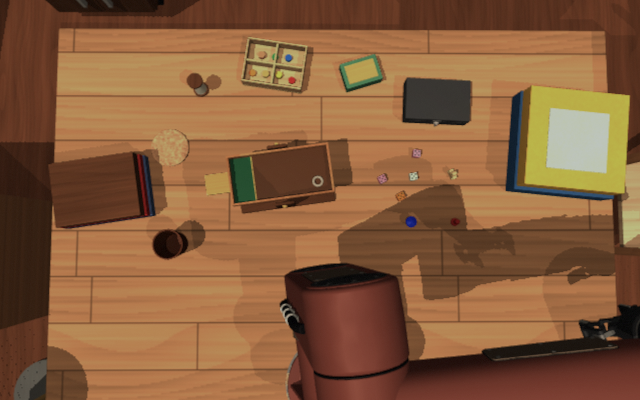

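The top view shows the tray at about (280,175) with its tab at (216,184), the ring at (318,181) and the white die at (413,176). The scene view shows the white die at (243,296). I'll enlarge both.

```bash
python3 - <<'E'
import cv2,numpy as np
t=cv2.imread("pics/top0.png");s=cv2.imread("pics/scene0.png")
a=cv2.resize(t[135:215,195:345],None,fx=5.3,fy=5.3,interpolation=cv2.INTER_CUBIC)
b=cv2.resize(t[140:230,370:470],None,fx=6,fy=6,interpolation=cv2.INTER_CUBIC)
c=cv2.resize(s[155:275,310:445],None,fx=5,fy=5,interpolation=cv2.INTER_CUBIC)
cv2.imwrite("pics/a.png",a);cv2.imwrite("pics/b.png",b);cv2.imwrite("pics/c.png",c)
E
```

```text
(no output)
```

View pics/a.png

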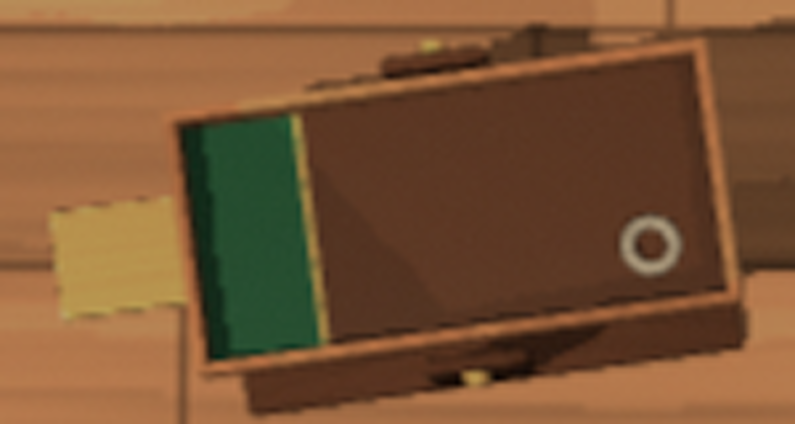

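View pics/b.png

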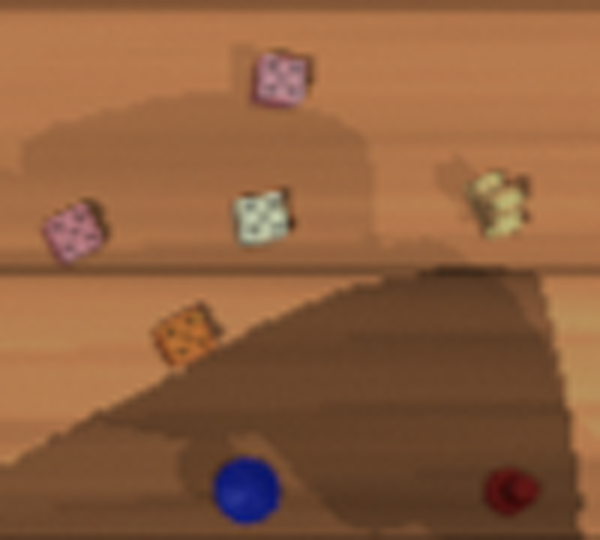

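View pics/c.png

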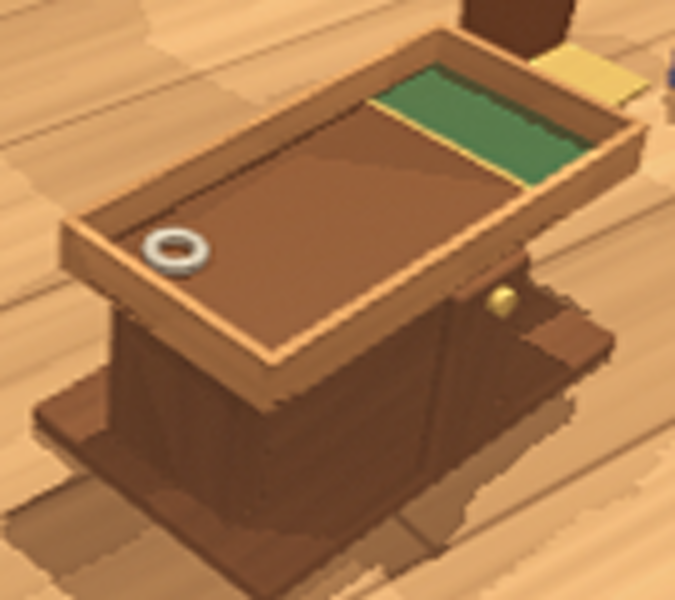

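The crops give me:
- **Tray rim corners (crop a):** (175,120), (706,40), (741,297) and (206,375).
- **Tab outer corners (crop a):** (50,212) and (62,318).
- **Ring (crop a):** (651,245).
- **White die top face (crop b):** (234,197), (286,190), (293,240) and (242,246).

The ring lies on the stand's +y side, as described.

```bash
cat > h.py <<'E'
from plant import robot
import numpy as np, cv2
from scipy.optimize import least_squares
def cam(n):
    c=robot.get_calibration(n); f=200/np.tan(np.radians(c["vertical_fov"]/2))
    return c["rvec"],c["tvec"],np.array([[f,0,c["cx"]],[0,f,c["cy"]],[0,0,1.]])
def proj(P,n):
    r,t,K=cam(n); return cv2.projectPoints(np.float64(P).reshape(-1,1,3),r,t,K,None)[0][:,0]
def ray(uv,z,n):
    r,t,K=cam(n); R=cv2.Rodrigues(r)[0]; C=-R.T@t
    d=R.T@np.linalg.solve(K,[uv[0],uv[1],1]); return C+d*(z-C[2])/d[2]
def un(p,s,o): return (np.float64(p)+.5)/s-.5+np.array(o)
def Rz(a): return np.array([[np.cos(a),-np.sin(a),0],[np.sin(a),np.cos(a),0],[0,0,1]])
E
python3 - <<'E'
from h import *
A=(5.3,(195,135));B=(6,(370,140));C=(5,(310,155))
M=np.array([[.125,.061,.126],[.125,-.061,.126],[-.125,-.061,.126],[-.125,.061,.126],[.186,-.025,.106],[.186,.025,.106]])
top=un([(206,375),(175,120),(706,40),(741,297),(50,212),(62,318)],*A)
sc=un([(437,27),(647,127),(275,362),(63,222)],*C)  # +x+y,+x-y,-x-y,-x+y
W=lambda p,M:M@Rz(p[2]).T+[p[0],p[1],0]
for nm,f in (("top",lambda p:(proj(W(p,M),"top")-top).ravel()),("scene",lambda p:(proj(W(p,M[:4]),"scene")-sc).ravel()),
  ("both",lambda p:np.r_[(proj(W(p,M),"top")-top).ravel(),(proj(W(p,M[:4]),"scene")-sc).ravel()])):
    s=least_squares(f,[.55,.1,1.6]);print(nm,s.x,np.degrees(s.x[2]),np.round(s.fun,1))
p=s.x
r=ray(un((651,245),*A),.110,"top");print("ring stand",Rz(-p[2])@(r-[p[0],p[1],0]))
c=un([(234,197),(286,190),(293,240),(242,246)],*B)
P=np.array([ray(u,.02,"top") for u in c]);print(P,P.mean(0),np.linalg.norm(np.diff(P,axis=0),axis=1))
print("scene die",ray((243,295),.012,"scene"))
for n,q in(("pinkL",(75,232)),("pink",(280,80)),("orange",(187,335)),("meeple",(497,205))):print(n,ray(un(q,*B),.02,"top"))
E
```

```text
top [0.53323565 0.13520481 1.70950749] 97.94756450202838 [-1.   0.3 -1.6 -1.4  0.4 -0.3  0.9  0.6  0.6  0.4  0.8  0.5]
scene [0.53642276 0.13616096 1.71622034] 98.33218245169223 [ 0.2 -1.5  0.6 -0.5 -0.1  1.2 -0.6 -0.2]
both [0.53467109 0.13590445 1.71469059] 98.24453376937794 [-1.1 -0.1 -2.  -1.7 -0.1 -1.2  0.7 -0.3  0.3  0.2  0.7  0.3 -0.3 -1.8
  0.  -0.8 -0.9  0.7 -1.2 -0.6]
ring stand [-0.08651875  0.03010593  0.11      ]
[[ 0.54977579 -0.19641917  0.02      ]
 [ 0.55288559 -0.21947977  0.02      ]
 [ 0.53069132 -0.22223114  0.02      ]
 [ 0.52803724 -0.19964384  0.02      ]] [ 0.54034748 -0.20944348  0.02      ] [0.02326934 0.02236416 0.0227427 ]
scene die [ 0.54342192 -0.20950972  0.012     ]
pinkL [ 0.53425704 -0.12596141  0.02      ]
pink [ 0.60189262 -0.21757672  0.02      ]
orange [ 0.48869627 -0.17482256  0.02      ]
meeple [ 0.54621674 -0.3128548   0.02      ]
```

```bash
cat >> h.py <<'E'
S=np.array([0.5347,0.1359,0.0]); YAW=np.radians(98.2)
def st(v): return S+Rz(YAW)@np.array(v,float)
E
python3 - <<'E'
from h import *
robot.set_gripper(0.045)
d=[0.5412,-0.2095]; o=[180,0,7.7]
robot.move_pose([*d,0.16],o)
robot.line_to([*d,0.0766],vel=.1,guard=8)
print(robot.observe()["tool_pos"])
robot.set_gripper(0.0)
x=robot.observe();print(x["gripper_width"],x["gripper_force"],x["time"])
robot.line_to([*d,0.28],vel=.25)
t=st([-.070,-.026,0])
robot.move_pose([*t[:2],.28],[180,0,8.2])
x=robot.observe();print(x["gripper_width"],x["gripper_force"],x["tool_pos"],x["time"])
cv2.imwrite("pics/pl.png",np.hstack([robot.grab_frame("wrist")[:,100:540],robot.grab_frame("scene")[80:280,240:460].repeat(2,0).repeat(2,1)])[:, :800])
E
```

```text
[ 0.54160151 -0.20980349  0.07734689]
0.0186834365181025 59.34966266155243 3.7417
0.018606350974223782 58.62470269203186 [0.57046215 0.06934157 0.27956814] 5.8
```

View pics/pl.png

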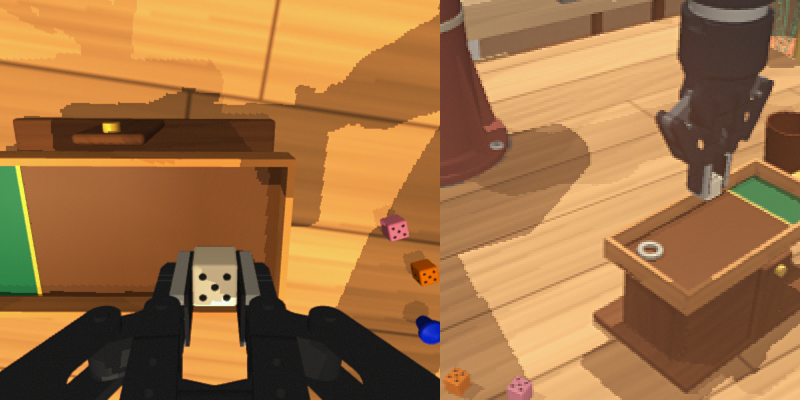

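The die is held, the wrist view has it at (215,278), and it is above the loading end. The tray sits where I computed it.

```bash
python3 - <<'E'
from h import *
t=st([-.070,-.026,0])
robot.line_to([*t[:2],.20],vel=.15)
print(robot.line_to([*t[:2],.1838],vel=.03,guard=3),robot.observe()["tool_pos"])
robot.set_gripper(0.042); robot.pause(.1)
robot.line_to([*t[:2],.30],vel=.2)
p=st([.165,0,.25])
for y in (98.2,-81.8):
    print(y,robot.ik(p,[180,0,y]),robot.ik(st([.15,0,.11]),[180,0,y]))
print(robot.observe()["time"])
cv2.imwrite("pics/w2.png",np.vstack([robot.grab_frame("wrist"),robot.grab_frame("top")[120:220,170:330].repeat(4,0).repeat(4,1)])[:600])
E
```

```text
True [0.57020137 0.07035327 0.18343474]
98.2 [17.70370198  4.37822688 -1.6969604  83.92481272  0.         99.50370198] [ 16.22678899   7.01269653 -13.62898715  69.35831632   0.
  98.02678899]
-81.8 [ 17.70370198   4.37822688  -1.6969604   83.92481272   0.
 -80.49629802] [ 16.22678899   7.01269653 -13.62898715  69.35831632   0.
 -81.97321101]
8.3333
```

View pics/w2.png

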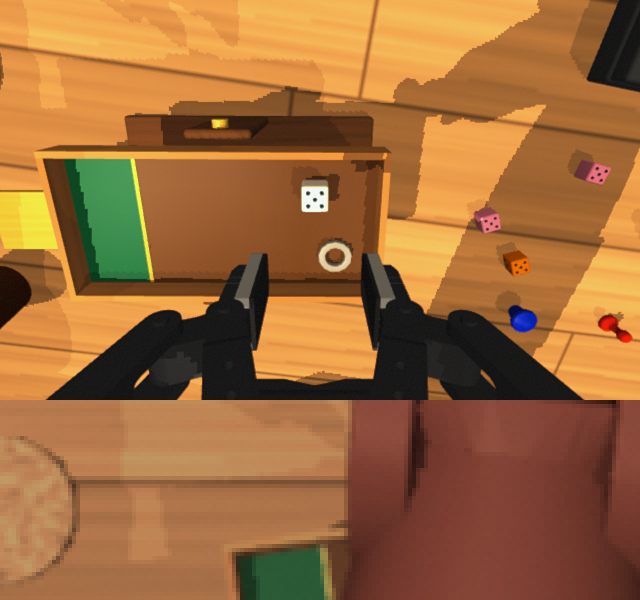

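The die (315,196) and ring (335,256) sit apart in the loading end. Next is the press.

```bash
cat >> h.py <<'E'
XC=.158
def edge(th,off=0):  # TCP for contact edge on tab at tilt th; off: z correction
    c,s=np.cos(th),np.sin(th)
    return st([XC*c+.006*s+.011, 0, .100-XC*s+.006*c+.0726+off])
def fz(): return robot.observe()["ft_force"][2]
E
python3 - <<'E'
from h import *
robot.set_gripper(0.0)
o=[180,0,98.2]
p=edge(0)
robot.move_pose([*p[:2],.28],o)
robot.line_to([*p[:2],p[2]+.012],vel=.15); robot.pause(.1)
f0=fz()
hit=robot.line_to([*p[:2],p[2]-.006],vel=.02,guard=1.5)
x=robot.observe(); off=x["tool_pos"][2]-p[2]
print(hit,f0,x["ft_force"],off,x["gripper_width"],x["time"])
open("f0","w").write(f"{f0} {off}")
if hit:
    off=min(off,0.001)
    for th in np.arange(.04,.37,.04):
        robot.line_to(edge(th,off),vel=.05); f=robot.observe()["ft_force"]
        print(round(th,2),np.round(f,1),robot.observe()["tool_pos"][2]-edge(th,off)[2])
        if f[2]-f0>9: break
    print(robot.observe()["time"])
E
```

```text
True 0.45196165452590187 [1.24613737 0.85566778 3.22003144] -0.0012780908545975411 -7.481246125587764e-05 11.4667
0.04 [0.5 0.1 2.7] -0.00023561119481410597
0.08 [ 0.3 -0.2  3. ] -7.36426399229606e-05
0.12 [0.1 0.1 3.6] 5.127030520041265e-05
0.16 [0.4 1.  5.1] 0.00012949270526016465
0.2 [-0.3  0.5  4.2] 0.00018489673527863348
0.24 [0.6 2.  4.2] 0.000253246105417132
0.28 [0.4 0.9 4.2] 0.00032066252395193673
0.32 [-0.7  1.6  5.3] 0.00032951201655323503
0.36 [-0.2  1.6  5.5] 0.00034521925912586737
13.95
```

```bash
cat >> h.py <<'E'
def mf(n=6):
    a=[]
    for _ in range(n): robot.pause(.02); a.append(fz())
    return np.mean(a)
E
python3 - <<'E'
from h import *
f0,off=map(float,open("f0").read().split())
th=.36
while th<.56:
    th+=.008; robot.line_to(edge(th,off),vel=.02); f=mf()-f0
    print(round(th,3),round(f,2))
    if f>12.3: break
open("th","w").write(str(th))
robot.pause(.4); print(mf(),robot.observe()["ft_force"],robot.observe()["time"])
cv2.imwrite("pics/s3.png",cv2.resize(robot.grab_frame("scene")[130:290,300:460],None,fx=3.6,fy=3.6,interpolation=cv2.INTER_CUBIC))
E
```

```text
0.368 4.28
0.376 3.97
0.384 4.04
0.392 4.14
0.4 4.0
0.408 4.5
0.416 4.65
0.424 4.64
0.432 4.37
0.44 4.49
0.448 4.67
0.456 6.12
0.464 7.9
0.472 10.21
0.48 12.75
13.085725844503015 [-2.28890286  3.05318995 12.77532507] 19.7
```

View pics/s3.png

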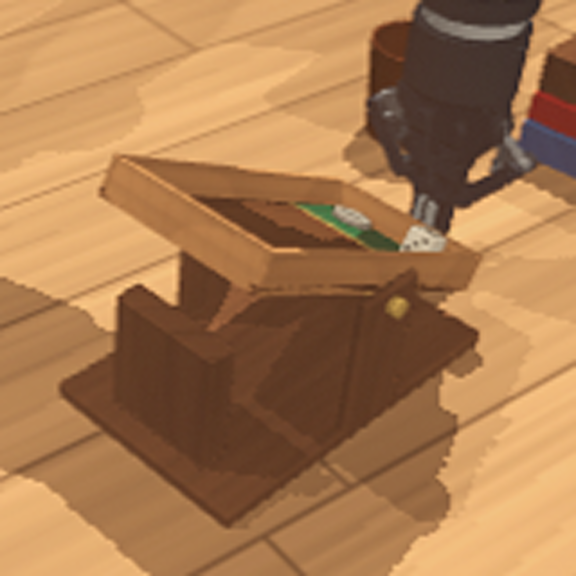

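The press is at about 13 N, with the die (423,238) and ring (352,215) both apparently on the green. I'll hold and check their positions in the tray frame.

```bash
python3 - <<'E'
from h import *
robot.pause(1.0); print(mf(),robot.observe()["time"])
im=robot.grab_frame("scene")
th=.465;c,s=np.cos(th),np.sin(th)
def tr(v): x,y,z=v; return st([x*c+z*s,y,.1-x*s+z*c])
for uv,h in(((300+352/3.6-.3,130+215/3.6-.3),.011),((300+423/3.6-.3,130+237/3.6-.3),.018)):
    r=least_squares(lambda q:(proj([tr([q[0],q[1],h])],"scene")[0]-uv),[.09,0]).x
    print("x,y from hinge",r)
cv2.imwrite("pics/s4.png",cv2.resize(im[165:225,360:450],None,fx=7,fy=7,interpolation=cv2.INTER_CUBIC))
E
```

```text
12.710129193427475 20.85
x,y from hinge [0.103717   0.02583277]
x,y from hinge [ 0.1194007 -0.0211879]
```

View pics/s4.png

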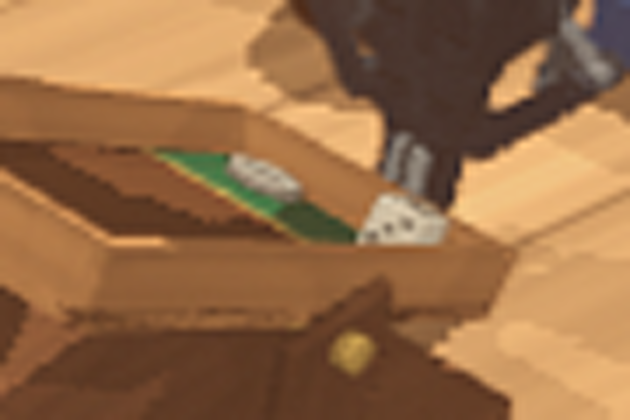

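Both pieces rest against the end wall on the green (ring x≈104 mm, die ≈110+ mm from the hinge). Now I'll ease the tab up.

```bash
python3 - <<'E'
from h import *
f0,off=map(float,open("f0").read().split()); th=float(open("th").read())
for t in np.arange(th-.03,-.001,-.03):
    robot.line_to(edge(t,off),vel=.02)
    print(round(t,2),round(fz()-f0,1),end=" | ")
robot.line_to(edge(0,off+.006),vel=.008); print(mf()-f0)
p=edge(0); robot.line_to([*p[:2],.32],vel=.15); robot.pause(.3); print(robot.observe()["time"])
cv2.imwrite("pics/s5.png",cv2.resize(robot.grab_frame("scene")[150:270,315:445],None,fx=4.5,fy=4.5,interpolation=cv2.INTER_CUBIC))
E
```

```text
0.45 4.4 | 0.42 5.3 | 0.39 4.8 | 0.36 3.3 | 0.33 3.4 | 0.3 3.6 | 0.27 2.4 | 0.24 2.8 | 0.21 2.6 | 0.18 3.1 | 0.15 3.3 | 0.12 3.0 | 0.09 2.1 | 0.06 2.0 | 0.03 1.1 | -0.0 1.7 | -0.13962141457892857
29.3917
```

View pics/s5.png

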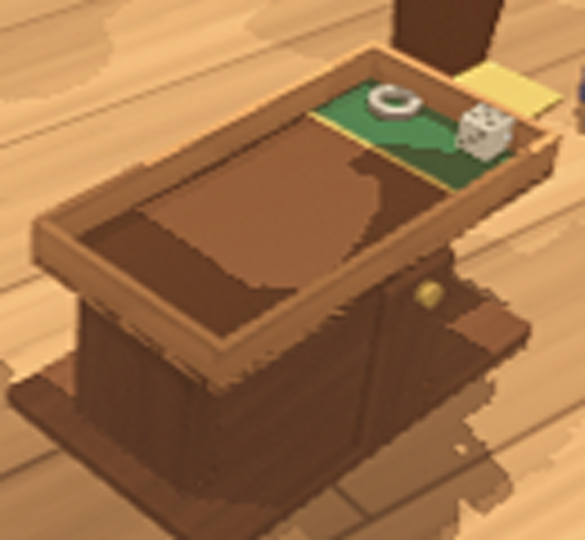

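The tray is level, with the ring (395,100) and die (485,130) on the green and the arm clear.

```bash
python3 -c "
from plant import robot
print(robot.job_done())"
```

```text
the job is handed in; nothing more can be done
None
```

The job is handed in: the tab was held at about 13 N for over a second and eased back slowly, and the last picture shows the tray level with the die and ring on the green; no verdict was returned.

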